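# Eject a hot vial from the dry block and seat it in the cooling block

## Task

Press the red paddle of the dry block heater's ejector lever firmly down onto its stop, without forcing it, so that the lever's other end raises the orange-capped vial. Then lift the vial out and lower it gently, fully home, into the free well of the blue cooling block, let go and withdraw. Do not disturb the white-capped vial, the dropper bottle or the tweezers.

Things in the scene. Friction and masses are not known exactly. Their poses are not given: they have to be found in the camera images.
- heater: dry block heater, fixed, white front, grey cheeks, 90 x 92 mm, 64 mm tall; one upright well, 32 mm across, in its aluminium top, floor 16 mm above the bench: the unraised vial's top lies 2 mm below the heater's top and cannot be gripped. Origin on the bench under the well's axis, z up; the ejector lever stands on its -x side, on a base tongue 7 mm high that reaches to x = -130 mm.
- lever: steel ejector lever. Origin on its pivot pin, 56 mm in front of the well, 26 mm above the bench; axes as the heater's at rest; tips about y. Paddle on the -x arm, roller under the vial on the +x arm. The pivot is stiff (3 N at the paddle) and stays where left. An unmeasured stop screw under the outer arm, set differently each time (+-7 mm of paddle height), ends the stroke.
- paddle (a point): centre of the red paddle's top face (34 mm along x, 30 mm wide, tilted under 0.35 rad), 67 mm in front of the pivot, 66 mm above the bench; pressed 22 to 36 mm, vial then 23 to 33 mm up. It swings 11 mm outward, so press straight down 0 to 10 mm outward (-x) of it. Feel for the stop as a sharp force rise; push there with 6 to 12 N for half a second; over 20 N bends the lever.
- well_top (a point): centre of the well's mouth, in the heater's top face, 64 mm above the bench; the face round it is flat and clear
- vial: straight-sided amber sample vial, 30 mm across, 46 mm tall, with an equally wide orange ribbed screw cap on its upper 13 mm; about 45 g. Origin at the centre of its underside, z up. It starts in the heater's well and is best gripped across the cap, with 21 to 31 mm standing out of the well once raised.
- cooler: blue aluminium cooling block fixed to the bench, 64 x 116 mm, 34 mm tall, with two wells 33 mm across and 24 mm deep (floor 10 mm above the bench), 54 mm apart along its y. Origin on the bench under its centre.
- free_well (a point): centre of the floor of the cooling block's free well, 10 mm above the bench, 24 mm below the mouth, whose edge is chamfered by 2 mm; its axes are the cooler's: the other well lies 54 mm along -y
- cold_vial: the same vial with a white cap, standing in the cooling block's other well; leave it. Origin at the centre of its underside.
- drop_bottle: white round dropper bottle, 41 mm across, 75 mm tall, standing beside the heater; leave it. Origin at the centre of its underside.
- tweezers: steel tweezers lying beside the heater, 121 mm long along their y, 10 mm high; leave them. Origin at the centre of the underside.
Mind the look-alikes: they are no part of the job. What is shaped like the cold_vial but purple is not meant.

How it is judged:
By the outcome, as a careful person would: the job done as asked, in the order asked, and still so for the second after the job is handed in, with the robot touching nothing.
It also fails if it takes over 64 s, if anything falls off the work surface, if the arm or the gripper's body presses on something with over 40 N, if the wrist force passes 120 N, or if a joint passes its speed limit or range.

## Robot

A 6-joint arm with a two-finger parallel gripper is mounted at the origin on a cart in front of the work surface, level with it; the furniture and walls round the work are solid. World frame = base frame: x ahead of the robot, y to its left, z up, the work surface at z = 0. Lengths are in m, angles in rad, forces in N, time in s.
With the tool pointing down it reaches from about 0.35 to 1 m from the base axis. Payload 7.1 kg.
Tool frame: the origin (TCP) lies on the centre line of the jaws, within the pads' length; the fingertips stand 17 mm ahead of it and the grasp point (between the pads) lies 2 mm behind it; z points along the fingers, y is the direction in which the jaws open and shut (so a half turn about z gives the same grasp; the last joint's range is limited). The gripper opens to 85 mm and grips with 20 to 120 N. Pads are 22 mm wide; open, the fingers measure 114 mm over their backs; the gripper's body (76 mm by 85 mm) begins 54 mm behind the grasp point. The pads swing forward as they close: fully open they stand 13 mm farther back than shut.
Start: joints at [-1.182, 0.423, 1.63, -0, 1.089, -0.019], TCP at [0.248, -0.574, 0.248] pointing down, gripper open.
Joint ranges: [-3, 3], [-0.9, 2.11], [0.09, 2.58], [-1.31, 4.45], [0.11, 2.69], [-2.54, 2.54]. Speed limits (rad/s): [2.39, 2.39, 3.01, 3.14, 3.14, 3.14].

## Interface

Orientations are given as a rotation vector (axis times angle).
In Python, from workcell import r, get_image, calibration gives the robot as it stands. The module is installed in compiled form; this text tells all that it offers.
- The arm moves only by the shell command python3 -m jog 'ROWS'. ROWS is JSON, a list that holds one entry, the list of rows, each a list of 5 numbers: the opening, from 0 (shut) to 1 (fully open), then the shift along the world's x, y, z in mm, then the turn about the world's z in rad. A call has 1 to 12 rows; each row is the pose to reach, as a shift and turn from the pose measured when the call began; what a row does not reach only later rows make up. A row lasts 1/8 s, in which the tool goes at most 62.5 mm and 10.7 degrees, less where a joint would pass 70% of its speed; a pose out of reach is approached as far as the arm can. A call with a gripper value outside its range is refused whole. The fingers move at their own pace and stop on an object; the grip force is fixed at half the most. Time passes only in rows, so rows that repeat a pose let the fingers close. It gives the time, the measured TCP pose, the force and the opening at its end, in the units of the state.
- r.get_obs(): the state, without advancing time (a new reading comes with each control period).
- get_image(name): name is "scene" or "side" or "wrist"; returns the picture (400x640x3 uint8, red, green, blue); there is no depth.
- calibration(name): a dict with "K" (3x3 intrinsics, pixels), "k1" (the pictures are not rectified: a ray, as slopes to the right and down, at radius r is drawn at 1 + k1 r^2 times it, then the intrinsics apply), "cam_to_world" (4x4, takes a point from camera to world coordinates). Camera axes: x right, y up, looking along -z (the intrinsics and any distortion apply to the point x, -y, -z); pixel columns grow to the right and rows downward; lengths in m; the calibration is good to about 2 mm. A picture is of the moment at which its call begins: read the wrist's pose just before it. calibration takes no time and is no camera call; for the wrist camera it gives the pose at the moment of the call.
- r.job_done(): hands the job in, once; it reports no verdict.
The state is a dict: "clock": time; "joint_pos": joint angles; "joint_vel": joint speeds; "tau": joint torques, N m; "tcp_pos": TCP position; "ee_rot": TCP orientation; "force": force on the tool from outside, world axes, zero at the start; "torque": the same for the moment, N m; "grip_width": finger opening in m.
Only numpy, scipy, OpenCV 4.12 (cv2) and the standard library are available. Lean on these libraries where they do the work, as an engineer would, in place of code of your own. Each camera call takes 0.05 s, during which the arm holds its last target. There are 200 camera calls.

## Working session

There is one attempt and no reset: what is moved stays moved. The work goes in short steps, Python scripts to look and compute and a shell command to move; the robot and the scene stay as the last step left them, time stands still between calls to the robot, and variables do not carry over. Pictures are saved under pics/ and viewed, about 8 in all and at most 12, crops included, and the job is handed in when it is done.

```bash
mkdir -p pics
cat > h.py <<'E'
import numpy as np, cv2
from workcell import r,get_image,calibration
def snap(n,f):
    c=calibration(n); im=get_image(n); cv2.imwrite('pics/'+f,im[:,:,::-1]); np.savez('pics/'+f+'.npz',K=c['K'],k1=c['k1'],T=c['cam_to_world']); return im
def load(f):
    c=np.load('pics/'+f+'.npz'); return c['K'],float(c['k1']),c['T']
def px2z(f,u,v,z):
    K,k1,T=load(f); d=np.array([k1,0,0,0,0])
    p=cv2.undistortPoints(np.array([[[u,v]]],float),K,d)[0,0]
    D=T[:3,:3]@np.array([p[0],-p[1],-1]); o=T[:3,3]; return o+D*(z-o[2])/D[2]
def w2px(f,P):
    K,k1,T=load(f); q=(np.atleast_2d(P)-T[:3,3])@T[:3,:3]*[1,-1,-1]
    return cv2.projectPoints(q,np.zeros(3),np.zeros(3),K,np.array([k1,0,0,0,0]))[0][:,0]
E
python3 - <<'E'
from h import *
for n in("scene","side"): snap(n,n+'0.png'); print(n,load(n+'0.png')[2][:3,3].round(3))
o=r.get_obs(); print(o['clock'],o['tcp_pos'],o['ee_rot'],o['force'],o['grip_width'])
E
```

```text
scene [0.127 0.384 0.822]
side [ 0.354 -1.152  0.522]
0.1 [ 0.24772845 -0.57329513  0.247602  ] [-3.07513148e+00 -6.35922294e-01  4.38355160e-04] [-0.12481534  0.9502583  -0.16785466] 0.08534338500848235
```

View pics/scene0.png

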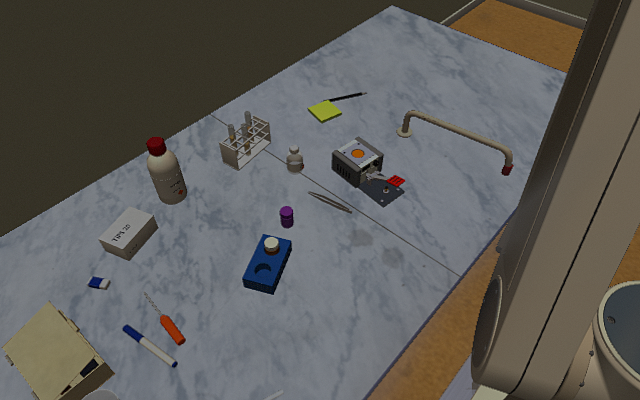

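View pics/side0.png

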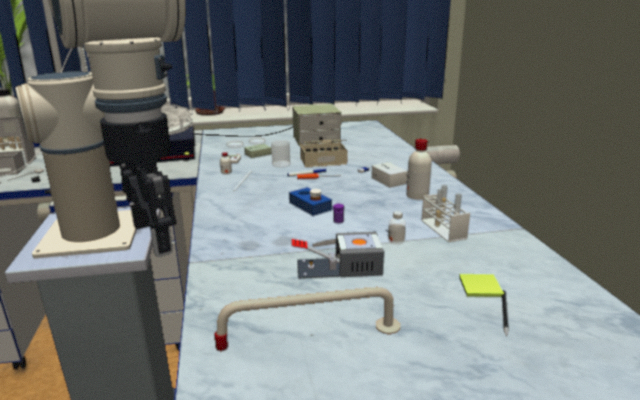

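The scene view shows the heater with the orange cap at (358,153), the red paddle at (397,181), the blue cooler at (267,263) with the white cap at (272,243), and the free well at about (263,268). Look-alikes are the purple vial (287,217), white-capped vial (272,243), dropper bottle (295,160), bottle with red cap (157,145) and tap with red end (507,169). My choice is the orange disc in the heater, with the red paddle beside it. Next I'll make rough estimates and take a close crop.

Run:
```python
from h import *
for n,u,v,z in[('well',358,153.5,.062),('paddle',397,181,.066),('whitecap',272,242,.056),('free',263,268,.034),('purple',287,210,.046),('drop',295,150,.075),('tw1',310,193,.005),('tw2',350,212,.005),('tap1',405,130,0),('tapend',507,172,.05),('tapbend',409,112,.1)]:
    print(n,px2z('scene0.png',u,v,z).round(3))
for n,u,v,z in[('well',360,242,.062),('paddle',300,243,.066),('whitecap',316,191,.056),('tap1',388,326,0)]: print('side',n,px2z('side0.png',u,v,z).round(3))
im=cv2.imread('pics/scene0.png'); 
a=cv2.resize(im[125:215,290:420],None,fx=6,fy=6,interpolation=cv2.INTER_CUBIC)
cv2.imwrite('pics/crop1.png',a)
```

```text
well [ 0.6   -0.293  0.062]
paddle [ 0.475 -0.278  0.066]
whitecap [0.57  0.028 0.056]
free [0.549 0.075 0.034]
purple [ 0.613 -0.06   0.046]
drop [ 0.712 -0.191  0.075]
tw1 [ 0.635 -0.159  0.005]
tw2 [ 0.526 -0.177  0.005]
tap1 [ 0.602 -0.509  0.   ]
tapend [ 0.305 -0.49   0.05 ]
tapbend [ 0.576 -0.465  0.1  ]
side well [ 0.607 -0.299  0.062]
side paddle [ 0.484 -0.285  0.066]
side whitecap [0.576 0.021 0.056]
side tap1 [ 0.603 -0.501  0.   ]
```

View pics/crop1.png

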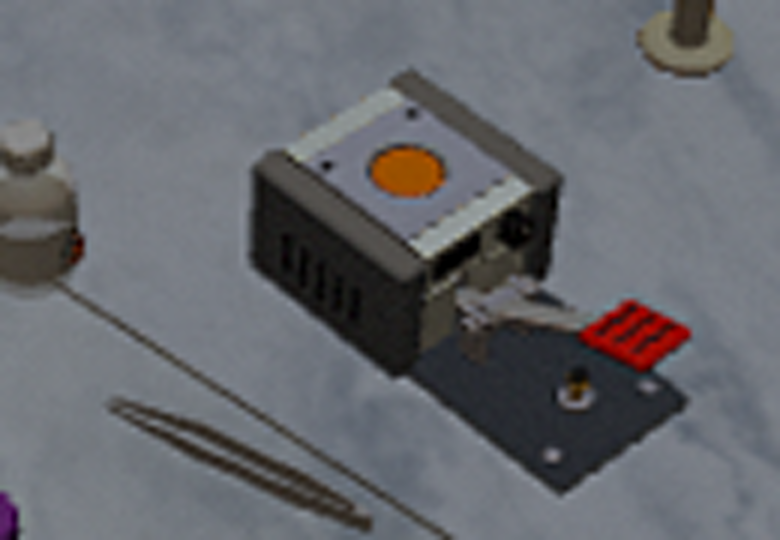

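The crop confirms the orange disc flush in the heater's well, and the red paddle at scene (396,181) on the lever's outer end. Next I move above it for a wrist look.

```bash
python3 - <<'E'
from h import *
for h in(.06,.08,.1,.12,.15): print(h,w2px('side0.png',[.603,-.505,h]).round(),w2px('scene0.png',[.603,-.505,h]).round())
E
python3 -m jog '[[[0,0,0,50,0],[0,40,40,70,0.15],[0,70,80,90,0.3],[0,100,120,90,0.45],[0,130,160,90,0.6],[0,160,200,90,0.75],[0,190,240,90,0.9],[0,215,280,90,1.05],[0,235,290,90,1.05],[0,235,290,90,1.05]]]'
python3 - <<'E'
from h import *
snap('wrist','w1.png'); o=r.get_obs(); print(o['tcp_pos'],o['force'],o['grip_width'],load('w1.png')[2].round(3))
E
```

```text
0.06 [[391. 298.]] [[407. 113.]]
0.08 [[391. 288.]] [[408. 107.]]
0.1 [[392. 278.]] [[409. 100.]]
0.12 [[393. 267.]] [[410.  94.]]
0.15 [[394. 251.]] [[412.  84.]]
clock: 1.35
tcp_pos: [0.4838, -0.283, 0.3374]
ee_rot: [-2.342, -2.092, 0.002]
force: [0.5, -1.0, 0.1]
grip_width: -0.0002
[ 0.482916   -0.28359244  0.3372997 ] [ 0.04606517 -0.23758103 -0.29054638] -0.00017732137812644225 [[ 0.994  0.108  0.032  0.493]
 [-0.113  0.955  0.275 -0.213]
 [-0.001 -0.277  0.961  0.462]
 [ 0.     0.     0.     1.   ]]
```

View pics/w1.png

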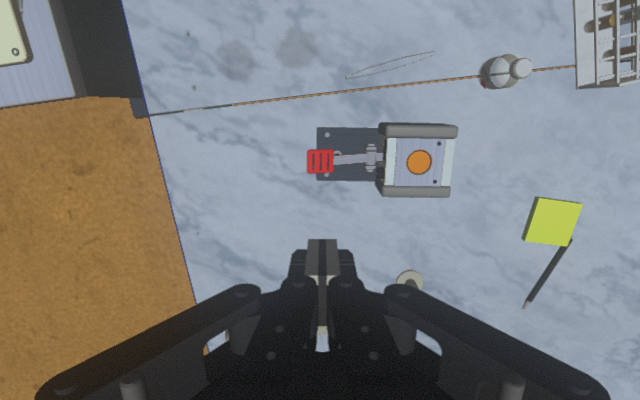

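The wrist view shows the red paddle at about (320,161), the orange cap at about (419,161), and the shut fingertips at about (322,255), with clear space all round. Colour blobs will give the exact centres.

```bash
cat >> h.py <<'E'
def blobs(f,lo,hi,amin=8):
    h=cv2.cvtColor(cv2.imread('pics/'+f),cv2.COLOR_BGR2HSV); m=cv2.inRange(h,np.array(lo),np.array(hi))
    n,_,s,c=cv2.connectedComponentsWithStats(m); return [(s[i,4],s[i,:4].tolist(),c[i].round(1).tolist()) for i in range(1,n) if s[i,4]>=amin]
E
python3 - <<'E'
from h import *
f='w1.png'
O=[b for b in blobs(f,(8,180,120),(18,255,255),60)]; R=[b for b in blobs(f,(0,180,90),(5,255,255),60)]
print(O,R)
for b in O: print('cap',px2z(f,*b[2],.062).round(4))
x,y,w,h=min(R,key=lambda b:abs(b[2][0]-320))[1]
print('pad',px2z(f,320,161,.066).round(4))
for f in('scene0.png','side0.png'):
  print(f,[(b,px2z(f,*b[2],.062).round(4)) for b in blobs(f,(8,170,100),(18,255,255),10)],[(b,px2z(f,*b[2],.066).round(4)) for b in blobs(f,(0,170,90),(5,255,255),20)])
  # dry check of the cap's ends
E
```

```text
[] []Traceback (most recent call last):
  File "<stdin>", line 6, in <module>
ValueError: min() iterable argument is empty
```

Run:
```python
from h import *
h=cv2.cvtColor(cv2.imread('pics/w1.png'),cv2.COLOR_BGR2HSV); print(h[161,419],h[155,327],h[167,312])
for f in('w1.png','scene0.png','side0.png'):
  for lo,hi,z,n in(((8,130,80),(20,255,255),.062,'cap'),((0,150,60),(6,255,255),.066,'pad'),((174,150,60),(179,255,255),.066,'pad')):
    for b in blobs(f,lo,hi,15):
      p=px2z(f,*b[2],z)
      if .4<p[0]<.7 and -.4<p[1]<-.2: print(f,n,b,p.round(4))
```

```text
[ 16 179 192] [  0 141 143] [  0 143 148]
w1.png cap (np.int32(404), [408, 151, 22, 23], [418.4, 161.7]) [ 0.6045 -0.2936  0.062 ]
w1.png pad (np.int32(242), [308, 150, 20, 23], [317.4, 160.9]) [ 0.4792 -0.2778  0.066 ]
w1.png pad (np.int32(18), [327, 150, 5, 6], [329.6, 152.3]) [ 0.4953 -0.2689  0.066 ]
w1.png pad (np.int32(19), [329, 164, 4, 8], [330.6, 167.0]) [ 0.4946 -0.2872  0.066 ]
w1.png pad (np.int32(30), [329, 150, 4, 15], [330.9, 157.5]) [ 0.4962 -0.2755  0.066 ]
scene0.png cap (np.int32(79), [352, 149, 12, 9], [357.6, 153.2]) [ 0.6017 -0.2937  0.062 ]
scene0.png pad (np.int32(110), [386, 175, 19, 12], [395.2, 180.4]) [ 0.4788 -0.2764  0.066 ]
side0.png cap (np.int32(53), [353, 239, 13, 6], [358.8, 241.3]) [ 0.6057 -0.2955  0.062 ]
side0.png pad (np.int32(83), [292, 240, 15, 8], [299.0, 243.4]) [ 0.4817 -0.2859  0.066 ]
```

```bash
python3 -m jog '[[[0,-6,6,-50,0],[0,-6,6,-100,0],[0,-6,6,-150,0],[0,-6,6,-200,0],[0,-6,6,-232,0],[0,-6,6,-232,0],[0,-6,6,-232,0]]]'
```

```text
clock: 2.28
tcp_pos: [0.4772, -0.2788, 0.1063]
ee_rot: [-2.345, -2.09, 0.002]
force: [0.1, 0.1, -0.2]
grip_width: 0.0002
```

```bash
python3 -m jog '[[[0,0,1,-8,0],[0,0,1,-16,0],[0,0,1,-22,0],[0,0,1,-26,0],[0,0,1,-30,0],[0,0,1,-34,0],[0,0,1,-38,0],[0,0,1,-40,0],[0,0,1,-40,0]]]'
```

```text
clock: 3.4
tcp_pos: [0.4774, -0.2778, 0.0661]
ee_rot: [2.345, 2.09, -0.002]
force: [-0.4, -0.1, 0.3]
grip_width: 0.0001
```

The force is under the expected 3 N, so I'll check contact.

Run:
```python
from h import *
snap('side','s2.png');snap('scene','c2.png'); print(r.get_obs()['force'])
a=cv2.imread('pics/s2.png')[200:290,270:410];b=cv2.imread('pics/c2.png')[110:220,300:440]
cv2.imwrite('pics/crop2.png',np.vstack([cv2.resize(x,None,fx=s,fy=s,interpolation=cv2.INTER_CUBIC) for x,s in((a,3),(b,3))]))
```

```text
[-0.09562707 -0.28365609 -0.57038208]
```

View pics/crop2.png

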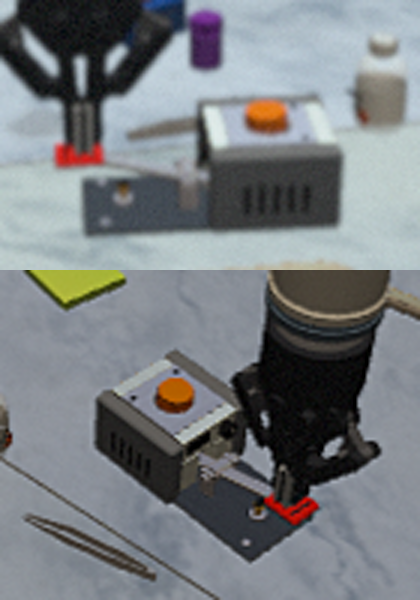

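Contact is good: the paddle is going down under the tips and the orange vial is rising. The force relaxes when the arm stands still. I continue in small steps.

```bash
python3 -m jog '[[[0,0,0,-2,0],[0,0,0,-4,0]]]'|grep -E 'pos|force'; python3 -m jog '[[[0,0,0,-1,0]]]'|grep -E 'pos|force'
```

```text
tcp_pos: [0.4772, -0.2778, 0.0623]
force: [-3.4, 0.1, 3.5]
tcp_pos: [0.4769, -0.2778, 0.0612]
force: [-2.6, -0.2, 2.9]
```

```bash
python3 -m jog '[[[0,0,0,-1,0]]]'|grep -E 'pos|force'
```

```text
tcp_pos: [0.4767, -0.2778, 0.0601]
force: [-3.3, -0.4, 2.7]
```

```bash
python3 -m jog '[[[0,0,0,-1,0]]]'|grep -E 'pos|force'
```

```text
tcp_pos: [0.4765, -0.2777, 0.0589]
force: [-3.4, 0.1, 4.1]
```

```bash
python3 -m jog '[[[0,0,0,-1,0]]]'|grep -E 'pos|force'
```

```text
tcp_pos: [0.4764, -0.2777, 0.0579]
force: [-3.8, -0.2, 3.1]
```

```bash
python3 -m jog '[[[0,0,0,-1,0]]]'|grep -E 'pos|force'
```

```text
tcp_pos: [0.4763, -0.2776, 0.0567]
force: [-3.3, 0.3, 3.0]
```

```bash
python3 -m jog '[[[0,0,0,-1,0]]]'|grep -E 'pos|force'
```

```text
tcp_pos: [0.4762, -0.2776, 0.0556]
force: [-4.4, 0.3, 2.1]
```

```bash
python3 -m jog '[[[0,0,0,-1,0]]]'|grep -E 'pos|force'
```

```text
tcp_pos: [0.4762, -0.2776, 0.0546]
force: [-4.4, -0.7, 4.4]
```

```bash
python3 -m jog '[[[0,0,0,-1,0]]]'|grep -E 'pos|force'
```

```text
tcp_pos: [0.4761, -0.2775, 0.0535]
force: [-3.4, -0.2, 3.8]
```

```bash
python3 -m jog '[[[0,0,0,-1,0]]]'|grep -E 'pos|force'
```

```text
tcp_pos: [0.476, -0.2775, 0.0523]
force: [-3.5, -0.4, 4.2]
```

```bash
python3 -m jog '[[[0,0,0,-1,0]]]'|grep -E 'pos|force'
```

```text
tcp_pos: [0.4759, -0.2775, 0.0513]
force: [-4.3, -0.3, 5.9]
```

```bash
python3 -m jog '[[[0,0,0,-0.5,0]]]'|grep -E 'pos|force'
```

```text
tcp_pos: [0.4759, -0.2775, 0.051]
force: [-5.2, 0.4, 7.9]
```

```bash
python3 -m jog '[[[0,0,0,-0.5,0]]]'|grep -E 'pos|force'
```

```text
tcp_pos: [0.4759, -0.2775, 0.0508]
force: [-5.5, 0.8, 8.9]
```

The force rise and the stalled motion show the stop. I hold there.

```bash
python3 -m jog '[[[0,0,0,-0.5,0],[0,0,0,-0.5,0]]]'|grep -E 'pos|force'
```

```text
tcp_pos: [0.4759, -0.2775, 0.0507]
force: [-5.7, 0.4, 8.9]
```

```bash
python3 -m jog '[[[0,0,0,-0.6,0],[0,0,0,-0.6,0]]]'|grep -E 'pos|force'
```

```text
tcp_pos: [0.4758, -0.2775, 0.0506]
force: [-5.8, 1.2, 10.1]
```

```bash
python3 -m jog '[[[0,0,0,-0.6,0],[0,0,0,-0.6,0],[0,0,0,-0.6,0],[0,0,0,-0.6,0],[0,0,0,-0.6,0],[0,0,0,-0.6,0]]]'|grep -E 'pos|force|clock'
python3 -m jog '[[[0,0,0,20,0],[0,0,0,60,0],[0,0,0,120,0],[0.6,0,0,180,0],[1,0,-60,210,0],[1,0,-60,210,0],[1,0,-60,210,0]]]'
python3 - <<'E'
from h import *
for n in('scene','side','wrist'): snap(n,n[0]+'3.png')
o=r.get_obs();print(o['tcp_pos'],o['ee_rot'],o['force'],o['grip_width'])
a=cv2.imread('pics/s3.png')[210:290,280:400]
w=cv2.imread('pics/w3.png')
cv2.imwrite('pics/crop3.png',np.vstack([w,cv2.copyMakeBorder(cv2.resize(a,(300,200),interpolation=cv2.INTER_CUBIC),0,0,0,340,0)]))
for f in('w3.png','c3.png','s3.png'):
  if f=='c3.png': continue
  for b in blobs(f,(8,130,80),(20,255,255),25):
      p=px2z(f,*b[2],.092)
      if .5<p[0]<.7 and -.4<p[1]<-.2: print(f,b,p.round(4))
E
```

```text
clock: 6.5
tcp_pos: [0.4759, -0.2775, 0.0506]
force: [-6.4, 1.0, 9.3]
clock: 7.38
tcp_pos: [0.4758, -0.3374, 0.2601]
ee_rot: [-2.345, -2.087, 0.003]
force: [-0.2, 0.4, -0.0]
grip_width: 0.0721
[ 0.47543178 -0.33623304  0.25916541] [-2.34106077 -2.08772366  0.00419765] [0.0697049  0.42778315 0.00996413] 0.08511893054378732
w3.png (np.int32(799), [442, 106, 32, 32], [457.6, 121.9]) [ 0.601  -0.2932  0.092 ]
s3.png (np.int32(142), [352, 229, 14, 13], [358.6, 234.6]) [ 0.5968 -0.3232  0.092 ]
```

View pics/crop3.png

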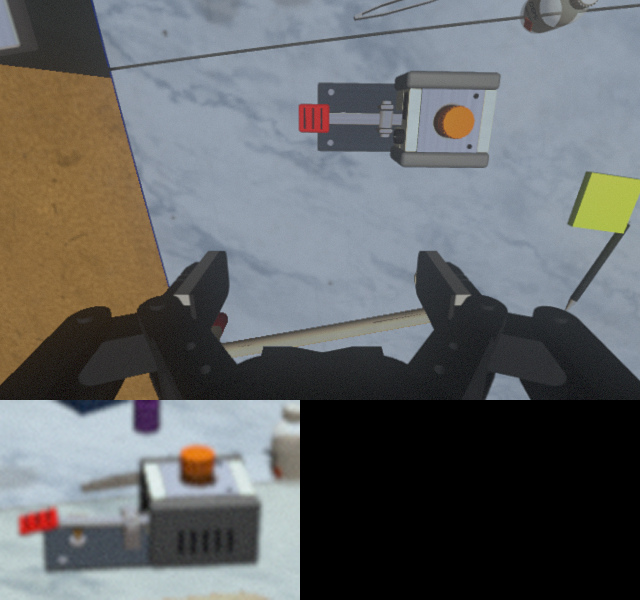

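The vial stands well out of the well, the lever has stayed down and the neighbours are untouched. Wrist view: cap (457,122), paddle (314,118). Next I work out the vial's top height.

Run:
```python
from h import *
t=np.linspace(0,2*np.pi,72)
C=np.c_[.604+.015*np.cos(t),-.294+.015*np.sin(t)]
for f,box in(('s3.png',None),('w3.png',None)):
  for top in(.084,.088,.092,.096):
    P=np.vstack([np.c_[C,np.full(72,z)] for z in(top,top-.013)]); q=w2px(f,P); print(f,top,q.min(0).round(1),q.max(0).round(1))
print(blobs('c3.png',(8,130,80),(20,255,255),25))
# before-raise reference in side0 : top .062
P=np.c_[C,np.full(72,.062)];q=w2px('side0.png',P);print(q.min(0).round(1),q.max(0).round(1),[b for b in blobs('side0.png',(8,130,80),(20,255,255),25) if abs(b[2][0]-359)<9])
```

```text
s3.png 0.084 [350.7 228.4] [365.4 240.5]
s3.png 0.088 [350.7 226.6] [365.4 238.8]
s3.png 0.092 [350.7 224.9] [365.5 237. ]
s3.png 0.096 [350.8 223.2] [365.5 235.2]
w3.png 0.084 [436.1 104.9] [473.9 138.7]
w3.png 0.088 [437.5 104.9] [475.9 139.1]
w3.png 0.092 [439.  104.9] [477.9 139.6]
w3.png 0.096 [440.5 104.9] [480. 140.][ WARN:0@0.501] global loadsave.cpp:275 findDecoder imread_('pics/c3.png'): can't open/read file: check file path/integrity
Traceback (most recent call last):
  File "h.py", line 15, in blobs
    h=cv2.cvtColor(cv2.imread('pics/'+f),cv2.COLOR_BGR2HSV); m=cv2.inRange(h,np.array(lo),np.array(hi))
cv2.error: OpenCV(4.12.0) /io/opencv/modules/imgproc/src/color.cpp:199: error: (-215:Assertion failed) !_src.empty() in function 'cvtColor'
```

```bash
python3 - <<'E'
from h import *
snap('scene','c4.png'); r.get_obs()
t=np.linspace(0,2*np.pi,72); C=np.c_[.604+.015*np.cos(t),-.294+.015*np.sin(t)]
for f0,f1 in(('scene0.png','c4.png'),('side0.png','s3.png'),('w1.png','w3.png')):
  for f in(f0,f1):
    print(f,[b for b in blobs(f,(8,130,60),(22,255,255),25) if b[0]<2500 and np.linalg.norm(px2z(f,*b[2],.075)[:2]-[.604,-.294])<.05],
     [b for b in blobs(f,(0,150,60),(6,255,255),15) if np.linalg.norm(px2z(f,*b[2],.05)[:2]-[.48,-.279])<.06])
  for top in(.062,.084,.088,.092):
    q=w2px(f1 if top>.07 else f0,np.c_[C,np.full(72,top)]); print(top,'topdisc',q.min(0).round(1),q.max(0).round(1),q.mean(0).round(1))
for z in(.066,.044,.038,.032): print(z,w2px('side0.png',[.479,-.279,z]).round(1),w2px('c4.png',[.479,-.279,z]).round(1))
a=cv2.imread('pics/s3.png')[220:285,285:395];b=cv2.imread('pics/c4.png')[130:205,330:420]
cv2.imwrite('pics/crop4.png',np.vstack([cv2.resize(a,(660,390),interpolation=cv2.INTER_NEAREST),cv2.resize(b,(660,550),interpolation=cv2.INTER_NEAREST)])[:,:]);
E
python3 -c "
import cv2;a=cv2.imread('pics/crop4.png');cv2.imwrite('pics/crop4.png',cv2.resize(a,(420,598)))"
```

```text
scene0.png [(np.int32(80), [352, 149, 12, 9], [357.6, 153.2])] [(np.int32(110), [386, 175, 19, 12], [395.2, 180.4])]
c4.png [(np.int32(120), [353, 142, 12, 12], [358.5, 147.4])] [(np.int32(133), [389, 186, 17, 15], [396.6, 192.8])]
0.062 topdisc [350.7 148.5] [363.1 157. ] [356.9 152.7]
0.084 topdisc [351.2 141.7] [363.8 150.1] [357.5 145.8]
0.088 topdisc [351.3 140.4] [364.  148.9] [357.6 144.6]
0.092 topdisc [351.4 139.1] [364.1 147.6] [357.7 143.3]
side0.png [(np.int32(53), [353, 239, 13, 6], [358.8, 241.3])] [(np.int32(83), [292, 240, 15, 8], [299.0, 243.4])]
s3.png [(np.int32(161), [352, 229, 14, 14], [358.5, 235.4])] [(np.int32(91), [288, 254, 15, 9], [295.0, 258.3])]
0.062 topdisc [350.6 237.8] [365.1 244.4] [357.9 241.1]
0.084 topdisc [350.8 228.4] [365.4 234.8] [358.2 231.6]
0.088 topdisc [350.8 226.6] [365.4 233. ] [358.2 229.8]
0.092 topdisc [350.8 224.9] [365.5 231.3] [358.3 228.1]
w1.png [(np.int32(404), [408, 151, 22, 23], [418.4, 161.7])] [(np.int32(242), [308, 150, 20, 23], [317.4, 160.9]), (np.int32(18), [327, 150, 5, 6], [329.6, 152.3]), (np.int32(19), [329, 164, 4, 8], [330.6, 167.0])]
w3.png [(np.int32(799), [442, 106, 32, 32], [457.6, 121.9])] [(np.int32(379), [300, 105, 29, 27], [315.8, 117.5])]
0.062 topdisc [406.  150.1] [430.  173.9] [418.2 162. ]
0.084 topdisc [440.9 104.9] [473.9 138.7] [457.6 121.9]
0.088 topdisc [442.5 104.9] [475.9 139.1] [459.4 122.1]
0.092 topdisc [444.1 104.9] [477.9 139.6] [461.2 122.3]
0.066 [[297.2 242. ]] [[395.8 179.8]]
0.044 [[297.5 251.5]] [[394.5 186.4]]
0.038 [[297.5 254. ]] [[394.2 188.1]]
0.032 [[297.6 256.5]] [[393.9 189.9]]
```

View pics/crop4.png

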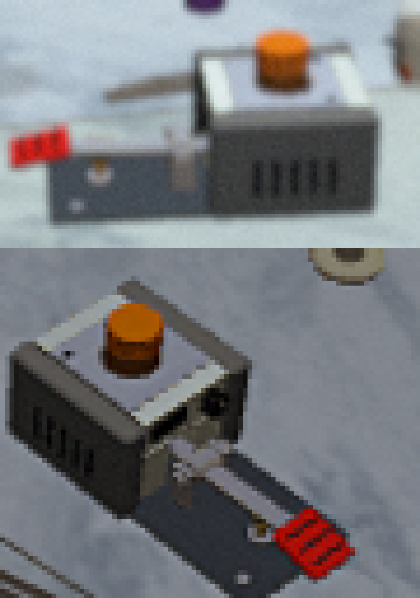

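Top discs in all three cameras agree on a cap top at z≈0.085, about 21 mm out of the well. The lever arm rests on its stop screw. I now straddle the cap with the TCP at z≈0.084.

```bash
python3 -m jog '[[[1,45,15,0,0],[1,90,30,0,0],[1,129,42,-20,0],[1,129,42,-70,0],[1,129,42,-120,0],[1,129,42,-150,0],[1,129,42,-165,0],[1,129,42,-175,0],[1,129,42,-175,0],[1,129,42,-175,0]]]'
python3 - <<'E'
from h import *
snap('wrist','w5.png');snap('side','s5.png'); o=r.get_obs();print(o['tcp_pos'],o['force'])
t=np.linspace(0,2*np.pi,72)
print(blobs('w5.png',(8,130,60),(22,255,255),200), w2px('w5.png',[o['tcp_pos']]))
for b in blobs('w5.png',(8,130,60),(22,255,255),200): print(px2z('w5.png',*b[2],.085))
a=cv2.imread('pics/s5.png')[200:290,280:400]
cv2.imwrite('pics/crop5.png',np.hstack([cv2.imread('pics/w5.png')[:,120:520],cv2.resize(a,(400,400),interpolation=cv2.INTER_CUBIC)]))
E
```

```text
clock: 8.82
tcp_pos: [0.6053, -0.2947, 0.0856]
ee_rot: [-2.343, -2.089, 0.003]
force: [-0.1, 0.1, -0.2]
grip_width: 0.0854
[ 0.60514413 -0.29466307  0.0855563 ] [ 0.36121104 -0.23338965 -0.32127668]
[(np.int32(3225), [284, 241, 67, 63], [316.9, 272.8])] [[319.95352563 275.70081526]]
[ 0.6039533  -0.29342968  0.085     ]
```

View pics/crop5.png

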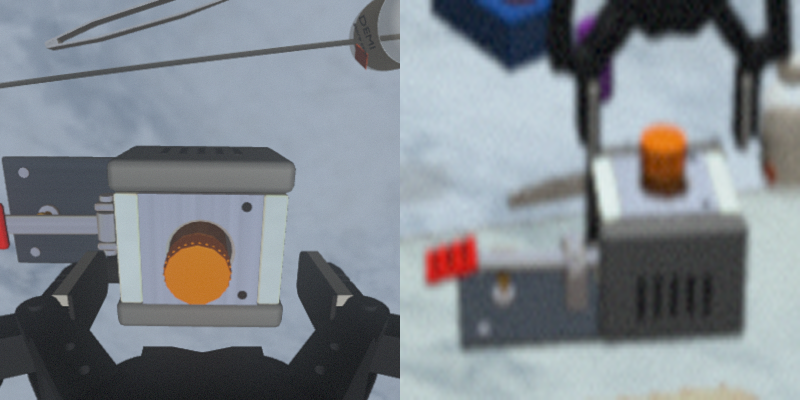

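The vial is centred between the open pads, with the cap top at crop (197,275). The paddle stays down on its stop. Next I nudge 1 mm, close and check the height.

```bash
python3 - <<'E'
from h import *
t=np.linspace(0,2*np.pi,72)
for top in(.082,.085,.088,.092):
    q=w2px('w5.png',np.c_[.604+.015*np.cos(t),-.294+.015*np.sin(t),np.full(72,top)]); print(top,q.min(0).round(1),q.max(0).round(1),np.ptp(q,0).round(1))
E
python3 -m jog '[[[1,-1,1,-2,0],[0.3,-1,1,-2,0],[0.2,-1,1,-2,0],[0.2,-1,1,-2,0],[0.2,-1,1,-2,0],[0.2,-1,1,-2,0],[0.2,-1,1,-2,0]]]'
```

```text
0.082 [283.4 239.2] [351.2 300.1] [67.9 60.9]
0.085 [282.5 242. ] [351.8 304. ] [69.3 61.9]
0.088 [281.7 245. ] [352.4 308. ] [70.7 63. ]
0.092 [280.5 249.2] [353.3 313.6] [72.8 64.4]
clock: 9.8
tcp_pos: [0.6043, -0.2937, 0.0836]
ee_rot: [-2.343, -2.089, 0.003]
force: [-0.1, 1.2, 1.1]
grip_width: 0.0278
```

```bash
python3 -m jog '[[[0.2,0,0,0,0],[0.2,0,0,0,0],[0.2,0,0,5,0],[0.2,0,0,12,0],[0.2,0,0,24,0],[0.2,0,0,40,0],[0.2,0,0,70,0],[0.2,0,0,110,0],[0.2,0,0,130,0],[0.2,0,0,130,0]]]'
python3 - <<'E'
from h import *
snap('wrist','w6.png');snap('side','s6.png');snap('scene','c6.png'); o=r.get_obs();print(o['tcp_pos'],o['force'],o['grip_width'])
a=cv2.imread('pics/s6.png')[140:290,280:430];b=cv2.imread('pics/c6.png')[220:310,230:310]
cv2.imwrite('pics/crop6.png',np.hstack([cv2.resize(x,(400,400),interpolation=cv2.INTER_CUBIC) for x in(a,b)]))
E
```

```text
clock: 11.05
tcp_pos: [0.6051, -0.2941, 0.2158]
ee_rot: [2.344, 2.09, -0.001]
force: [-0.7, -0.2, -0.5]
grip_width: 0.0277
[ 0.60337234 -0.29324689  0.21205711] [ 0.31331352 -0.03576916 -0.60179313] 0.028273763418347045
```

View pics/crop6.png

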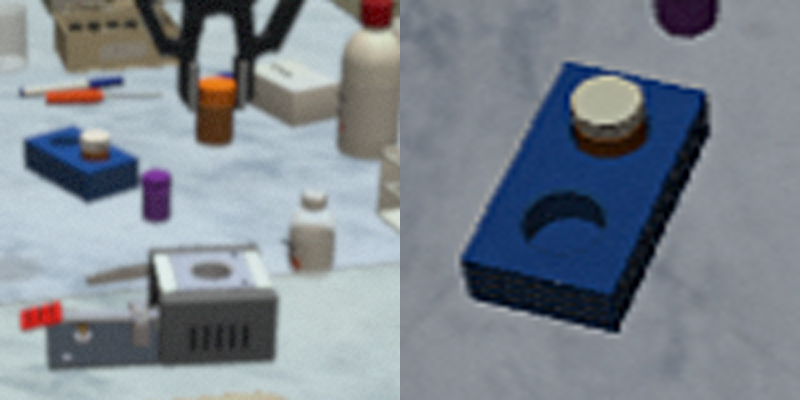

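The vial is held upright, the heater well is empty, and the lever stays down. In the right-hand view the cooler's free well is at about (565,222) and the white vial stands in the other. Cooler pose from its top corners:

Run:
```python
from h import *
c=[px2z('c6.png',230+u/5,220+v*90/400,.034) for u,v in((565,65),(705,92),(615,292),(465,262))]
print(np.round(c,4)); m=np.mean(c,0); print('centre',m)
l=(c[0]+c[1]-c[2]-c[3])/2; w=(c[1]+c[2]-c[0]-c[3])/2; print(np.linalg.norm(l),np.linalg.norm(w),'y-axis',-l,'yaw',np.arctan2(l[0],-l[1]), 'w ang',np.arctan2(w[1],w[0]))
print('free',m-27e-3*l/np.linalg.norm(l))
```

```text
[[ 0.483  -0.0976  0.034 ]
 [ 0.4284 -0.1249  0.034 ]
 [ 0.388  -0.0141  0.034 ]
 [ 0.4421  0.0136  0.034 ]]
centre [ 0.43537018 -0.05573206  0.034     ]
0.11821678140632752 0.06092712893348535 y-axis [-0.0406176  0.1110199 -0.       ] yaw 0.3507324667043147 w ang -2.6739139821092692
free [ 0.42609336 -0.03037578  0.034     ]
```

I forgot the 400-px offset of the right-hand panel, so I redo it.

Run:
```python
from h import *
c=[px2z('c6.png',230+(u-400)/5,220+v*90/400,.034) for u,v in((565,65),(705,92),(615,292),(465,262))]
m=np.mean(c,0); print('centre',m)
l=(c[0]+c[1]-c[2]-c[3])/2; w=(c[1]+c[2]-c[0]-c[3])/2; print(np.linalg.norm(l),np.linalg.norm(w),'yaw',np.arctan2(l[0],-l[1]), 'w ang',np.arctan2(w[1],w[0]))
print('free',m-27e-3*l/np.linalg.norm(l),'cold',m+27e-3*l/np.linalg.norm(l))
```

```text
centre [0.55775559 0.05355128 0.034     ]
0.11389007584039558 0.06239913395518502 yaw 0.45339307592655037 w ang -2.667731048406221
free [0.5459291  0.07782336 0.034     ] cold [0.56958209 0.0292792  0.034     ]
```

```bash
python3 -m jog '[[[0.2,-5,40,0,0.05],[0.2,-12,90,0,0.15],[0.2,-20,140,0,0.25],[0.2,-28,190,0,0.35],[0.2,-36,240,0,0.45],[0.2,-44,290,0,0.55],[0.2,-52,335,0,0.575],[0.2,-57,371,0,0.575],[0.2,-57,371,0,0.575],[0.2,-57,371,0,0.575],[0.2,-57,371,0,0.575]]]'
python3 - <<'E'
from h import *
snap('wrist','w7.png'); o=r.get_obs();print(o['tcp_pos'],o['ee_rot'],o['force'],o['grip_width'],load('w7.png')[2][:3,3])
print(w2px('w7.png',[[.546,.078,.034],[.570,.029,.056]]))
E
```

```text
clock: 12.58
tcp_pos: [0.5463, 0.0767, 0.2116]
ee_rot: [-1.655, -2.665, 0.008]
force: [-0.3, -0.3, -1.6]
grip_width: 0.0282
[0.5464184  0.07674247 0.21172579] [-1.65504843 -2.66512441  0.0071683 ] [0.44732956 0.2492947  0.82759247] 0.028221614254696346 [0.51660764 0.14019797 0.33611229]
[[322.48851914 180.36272401]
 [322.14508374 242.2496842 ]]
```

View pics/w7.png

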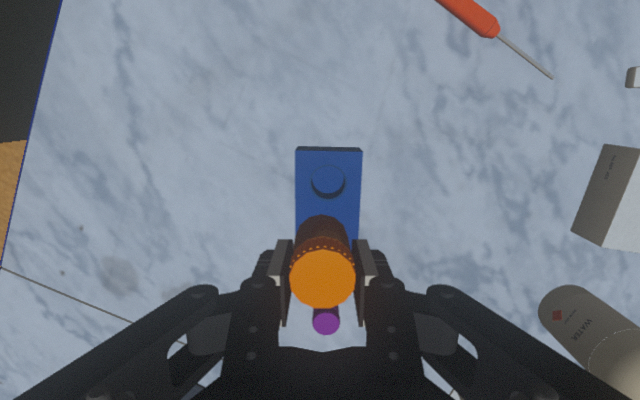

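The wrist view shows the free well at about (328,181), about 5 px right of my scene-based prediction (322,180). The block's edges are at 296 and 361, and the held cap is at (323,278). I refine this by fitting.

Run:
```python
from h import *
f='w7.png'; im=cv2.imread('pics/'+f); h=cv2.cvtColor(im,cv2.COLOR_BGR2HSV)
m=cv2.inRange(h,np.array((100,120,50)),np.array((125,255,255))); m[:, :250]=0; m[:,400:]=0;m[240:]=0
L=[];R=[]
for v in range(158,236,6):
    x=np.where(m[v])[0]; L.append(px2z(f,x.min()-.5,v,.034)); R.append(px2z(f,x.max()+.5,v,.034)); print(v,x.min(),x.max(),end='; ')
L=np.array(L);R=np.array(R)
for n,A in(('L',L),('R',R)):
    p=np.polyfit(A[:,1],A[:,0],1); print(n,'yaw',-np.arctan(p[0]),p)
print('width',np.linalg.norm(R-L,axis=1).round(4)); 
print('rows',[(v,im[v,328].tolist()) for v in range(144,202,2)])
print('col@181',[(u,int(im[181,u].sum())) for u in range(304,352,2)])
print('capctr',[ (b,px2z(f,*b[2],.213)) for b in blobs(f,(8,130,100),(22,255,255),1000)])
a=im[140:300,270:390]; cv2.imwrite('pics/crop7.png',cv2.resize(a,(450,600),interpolation=cv2.INTER_CUBIC))
```

```text
158 296 361; 164 296 361; 170 296 361; 176 295 360; 182 295 360; 188 296 360; 194 296 359; 200 296 359; 206 296 359; 212 296 358; 218 296 358; 224 296 358; 230 296 357; L yaw 0.44097150297782695 [-0.47196789  0.5539596 ]
R yaw 0.4383390473368489 [-0.46875303  0.62284822]
width [0.0621 0.0624 0.0627 0.063  0.0634 0.0627 0.0621 0.0624 0.0628 0.0621
 0.0625 0.0628 0.0622]
rows [(144, [174, 157, 146]), (146, [142, 126, 114]), (148, [77, 61, 54]), (150, [84, 62, 49]), (152, [134, 81, 52]), (154, [132, 78, 51]), (156, [134, 82, 56]), (158, [130, 75, 52]), (160, [134, 81, 55]), (162, [131, 77, 50]), (164, [121, 80, 52]), (166, [129, 77, 52]), (168, [136, 80, 52]), (170, [134, 80, 52]), (172, [132, 77, 51]), (174, [134, 80, 54]), (176, [134, 80, 52]), (178, [132, 79, 49]), (180, [137, 80, 52]), (182, [132, 76, 47]), (184, [134, 79, 51]), (186, [129, 75, 42]), (188, [133, 78, 50]), (190, [134, 80, 53]), (192, [131, 78, 53]), (194, [73, 57, 48]), (196, [69, 52, 44]), (198, [80, 60, 49]), (200, [122, 79, 52])]
col@181 [(304, 270), (306, 271), (308, 254), (310, 236), (312, 224), (314, 263), (316, 260), (318, 267), (320, 261), (322, 263), (324, 253), (326, 260), (328, 269), (330, 261), (332, 267), (334, 258), (336, 270), (338, 263), (340, 259), (342, 246), (344, 181), (346, 236), (348, 262), (350, 262)]
capctr [((np.int32(3282), [289, 245, 67, 64], [322.1, 277.1]), array([0.54721857, 0.07684005, 0.213     ]))]
```

View pics/crop7.png

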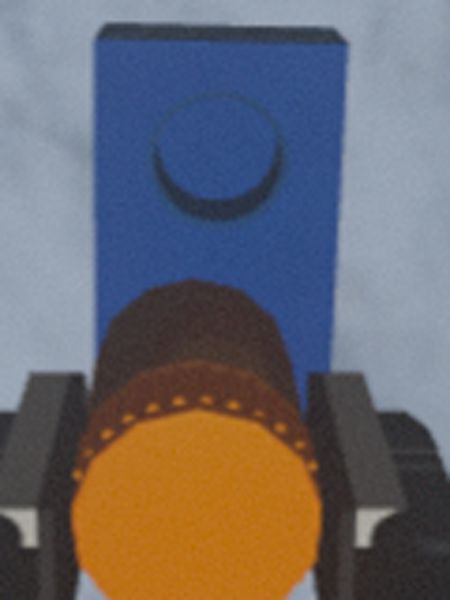

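Run:
```python
from h import *
f='w7.png'; w=px2z(f,328.4,182,.034); print('well',w, 'midline x at y',.5884-.47036*w[1]); 
e=px2z(f,328,151.7,.034); print('edge',e,np.linalg.norm(e-w))
t=np.linspace(0,2*np.pi,90)
for top in(.211,.213,.215):
  for z,n in((top,'top'),(top-.046,'bot')):
    q=w2px(f,np.c_[.547+.015*np.cos(t),.0768+.015*np.sin(t),np.full(90,z)]); print(top,n,((q.min(0)-[270,140])*3.75).round(),((q.max(0)-[270,140])*3.75).round())
```

```text
well [0.5517971  0.07907954 0.034     ] midline x at y 0.551204148878642
edge [0.53843357 0.10490522 0.034     ] 0.02907834253629166
0.211 top [ 64. 385.] [324. 617.]
0.211 bot [ 97. 259.] [294. 442.]
0.213 top [ 62. 393.] [325. 627.]
0.213 bot [ 96. 263.] [295. 448.]
0.215 top [ 60. 400.] [327. 638.]
0.215 bot [ 95. 267.] [296. 454.]
```

```bash
python3 -m jog '[[[0.2,4.3,2.2,-20,-0.02],[0.2,4.3,2.2,-50,-0.02],[0.2,4.3,2.2,-80,-0.02],[0.2,4.3,2.2,-105,-0.02],[0.2,4.3,2.2,-120,-0.02],[0.2,4.3,2.2,-125,-0.02],[0.2,4.3,2.2,-125,-0.02],[0.2,4.3,2.2,-125,-0.02]]]'
python3 - <<'E'
from h import *
for n in('wrist','scene','side'): snap(n,n+'8.png')
o=r.get_obs();print(o['tcp_pos'],o['force'],o['grip_width'])
w=cv2.imread('pics/wrist8.png')[60:360,190:450]; c=cv2.imread('pics/scene8.png')[215:300,230:310]; s=cv2.imread('pics/side8.png')[150:225,280:350]
cv2.imwrite('pics/crop8.png',np.hstack([cv2.resize(w,(520,600),interpolation=cv2.INTER_CUBIC),np.vstack([cv2.resize(x,(280,300),interpolation=cv2.INTER_CUBIC) for x in(c,s)])]))
E
```

```text
clock: 13.62
tcp_pos: [0.5514, 0.079, 0.0875]
ee_rot: [-1.682, -2.649, 0.006]
force: [0.3, 0.3, 0.4]
grip_width: 0.0282
[0.55119534 0.07902487 0.08748285] [-0.03522783 -0.66728674 -0.49451268] 0.02801863164828389
```

View pics/crop8.png

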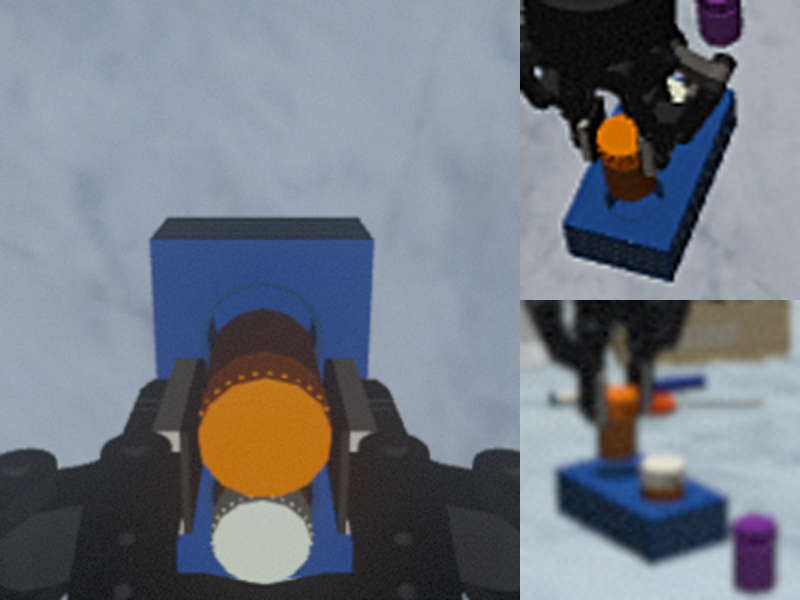

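The vial hangs just above the free well, roughly concentric (well arc centre x≈262, vial x≈264). The white vial stands clear in front. Now the numbers for the along-axis fit:

Run:
```python
from h import *
f='wrist8.png'; up=np.array([-.427,.904,0]); rt=np.array([.904,.427,0])
o=np.array([.5512,.0790,0])
loc=lambda P:(((P-o)@rt)*1e3,((P-o)@up)*1e3)
print('well from far edge',loc(px2z(f,321,201.5,.034)-.0185*up),'corners edge',loc(px2z(f,321,238/2+60,.034)-.031*up))
print('L/R block edges',loc(px2z(f,190+151/2,60+240/2,.034)),loc(px2z(f,190+373/2,60+240/2,.034)))
for r_ in(.0142,.015): print('bottom',loc(px2z(f,322,215,.0425)-r_*up))
print('cap',loc(px2z(f,322.3,279,.0885)),'cold',loc(px2z(f,190+262/2,60+541/2,.056)))
```

```text
well from far edge (np.float64(0.19466481856011159), np.float64(-1.537207231265188)) corners edge (np.float64(0.23663139048429432), np.float64(-0.7857758057994095))
L/R block edges (np.float64(-31.15256481572959), np.float64(29.676922961191522)) (np.float64(31.57560256310278), np.float64(29.58458767829753))
bottom (np.float64(0.7902624403110855), np.float64(-2.520000903497321))
bottom (np.float64(0.7902624403110299), np.float64(-3.3196369034973023))
cap (np.float64(1.063631141197018), np.float64(-1.5559224411709875)) cold (np.float64(0.11759575766830448), np.float64(-53.62407561620141))
```

```bash
python3 -m jog '[[[0.2,-1,0.6,-3,0],[0.2,-1,0.6,-6,0],[0.2,-1,0.6,-8,0],[0.2,-1,0.6,-10,0],[0.2,-1,0.6,-11,0],[0.2,-1,0.6,-11,0]]]'
```

```text
clock: 14.52
tcp_pos: [0.5502, 0.0796, 0.0764]
ee_rot: [-1.682, -2.649, 0.006]
force: [0.4, 1.0, -0.2]
grip_width: 0.0281
```

```bash
python3 -m jog '[[[0.2,0,0,-2,0],[0.2,0,0,-4,0],[0.2,0,0,-4,0]]]'
```

```text
clock: 14.9
tcp_pos: [0.55, 0.0796, 0.0721]
ee_rot: [-1.682, -2.649, 0.006]
force: [-0.6, -0.3, 0.1]
grip_width: 0.0279
```

No contact with the bottom 6 mm into the mouth, so it has entered. Continuing.

```bash
python3 -m jog '[[[0.2,0,0,-2,0],[0.2,0,0,-4,0],[0.2,0,0,-6,0],[0.2,0,0,-8,0],[0.2,0,0,-10,0],[0.2,0,0,-12,0],[0.2,0,0,-12,0]]]'
```

```text
clock: 15.78
tcp_pos: [0.55, 0.0796, 0.06]
ee_rot: [-1.682, -2.649, 0.006]
force: [0.2, 0.6, -0.1]
grip_width: 0.0282
```

```bash
python3 -m jog '[[[0.2,0,0,-1,0],[0.2,0,0,-2,0],[0.2,0,0,-3,0]]]'
```

```text
clock: 16.15
tcp_pos: [0.55, 0.0795, 0.057]
ee_rot: [-1.682, -2.649, 0.006]
force: [-1.1, -0.1, -0.6]
grip_width: 0.028
```

```bash
python3 -m jog '[[[0.2,0,0,-0.7,0],[0.2,0,0,-1.4,0]]]'|grep -E 'pos|force'
```

```text
tcp_pos: [0.55, 0.0796, 0.0555]
force: [0.7, 0.5, -0.1]
```

```bash
python3 -m jog '[[[0.2,0,0,-0.7,0],[0.2,0,0,-1,0]]]'|grep -E 'pos|force'
```

```text
tcp_pos: [0.55, 0.0795, 0.0545]
force: [-0.1, -0.5, -0.6]
```

```bash
python3 -m jog '[[[0.2,0,0,-0.6,0]]]'|grep -E 'pos|force'
```

```text
tcp_pos: [0.55, 0.0796, 0.0538]
force: [0.6, -1.1, -0.7]
```

```bash
python3 -m jog '[[[0.2,0,0,-0.7,0]]]'|grep -E 'pos|force'
```

```text
tcp_pos: [0.55, 0.0796, 0.0531]
force: [0.3, -0.9, -0.1]
```

```bash
python3 -m jog '[[[0.2,0,0,-0.7,0]]]'|grep -E 'pos|force'
```

```text
tcp_pos: [0.55, 0.0796, 0.0524]
force: [0.3, -0.5, -0.5]
```

Run:
```python
from h import *
for n in('wrist','scene','side'): snap(n,n+'9.png')
t=np.linspace(0,2*np.pi,90); d=lambda f,x,y,z,r_=.0145:(lambda q:(q.min(0).round(1).tolist(),q.max(0).round(1).tolist()))(w2px(f,np.c_[x+r_*np.cos(t),y+r_*np.sin(t),np.full(90,z)]))
for f in('wrist8.png','wrist9.png','scene8.png','scene9.png','side8.png','side9.png'): print(f,[b for b in blobs(f,(8,130,60),(22,255,255),25) if np.linalg.norm(px2z(f,*b[2],.06)[:2]-[.55,.08])<.08])
for f in('scene8.png','scene9.png','side8.png','side9.png','wrist8.png','wrist9.png'):
  for z in((.0855,.0885,.091) if '8' in f else (.053,.056,.059)): print(f,z,d(f,.5503,.0795,z))
```

```text
wrist8.png [(np.int32(3716), [289, 237, 67, 72], [322.1, 274.1])]
wrist9.png [(np.int32(3591), [289, 237, 67, 71], [322.1, 274.5]), (np.int32(127), [299, 337, 47, 11], [322.3, 341.1])]
scene8.png [(np.int32(164), [252, 247, 12, 17], [257.9, 255.2])]
scene9.png [(np.int32(153), [254, 258, 12, 16], [259.8, 266.1])]
side8.png [(np.int32(122), [301, 171, 9, 18], [304.7, 179.1])]
side9.png [(np.int32(72), [301, 183, 9, 10], [305.1, 187.4])]
scene8.png 0.0855 ([251.1, 248.4], [266.2, 260.8])
scene8.png 0.0885 ([250.9, 247.5], [266.1, 259.9])
scene8.png 0.091 ([250.8, 246.8], [266.0, 259.2])
scene9.png 0.053 ([252.9, 257.9], [267.6, 270.1])
scene9.png 0.056 ([252.7, 257.0], [267.4, 269.3])
scene9.png 0.059 ([252.5, 256.1], [267.3, 268.5])
side8.png 0.0855 ([297.2, 172.4], [307.7, 175.9])
side8.png 0.0885 ([297.1, 171.4], [307.7, 174.9])
side8.png 0.091 ([297.1, 170.5], [307.7, 174.0])
side9.png 0.053 ([297.5, 183.4], [307.9, 187.1])
side9.png 0.056 ([297.4, 182.4], [307.9, 186.1])
side9.png 0.059 ([297.4, 181.4], [307.9, 185.0])
wrist8.png 0.0855 ([285.3, 239.9], [351.7, 299.5])
wrist8.png 0.0885 ([284.5, 242.8], [352.3, 303.4])
wrist8.png 0.091 ([283.8, 245.3], [352.8, 306.8])
wrist9.png 0.053 ([287.0, 244.9], [354.5, 305.1])
wrist9.png 0.056 ([286.3, 248.0], [355.2, 309.2])
wrist9.png 0.059 ([285.5, 251.1], [355.9, 313.5])
```

```bash
python3 -m jog '[[[0.2,0,0,-0.5,0]]]'|grep -E 'pos|force'
```

```text
tcp_pos: [0.55, 0.0796, 0.0522]
force: [-2.4, -1.0, 8.9]
```

```bash
python3 -m jog '[[[0.2,0,0,-0.5,0]]]'|grep -E 'pos|force'
```

```text
tcp_pos: [0.55, 0.0795, 0.0522]
force: [-2.5, -0.7, 8.6]
```

```bash
python3 -m jog '[[[0.2,0,0,-0.5,0]]]'|grep -E 'pos|force'
```

```text
tcp_pos: [0.55, 0.0795, 0.0522]
force: [-1.4, -0.0, 6.5]
```

Firm contact at TCP z=0.0522, matching the floor (cap top ≈0.056). I release and rise.

```bash
python3 -m jog '[[[0.4,0,0,0,0],[0.5,0,0,0,0],[0.6,0,0,0,0],[0.7,0,0,0,0],[0.7,0,0,0,0],[0.7,0,0,15,0],[0.7,0,0,40,0],[0.7,0,0,80,0],[0.7,0,0,120,0],[0.7,0,0,150,0],[0.7,0,0,150,0]]]'
python3 - <<'E'
from h import *
for n in('wrist','scene','side'): snap(n,n+'10.png')
o=r.get_obs();print(o['clock'],o['tcp_pos'],o['force'],o['grip_width'])
for f in('wrist10.png','scene10.png','side10.png'):
  print(f,[b for b in blobs(f,(8,130,60),(22,255,255),25) if np.linalg.norm(px2z(f,*b[2],.06)[:2]-[.55,.08])<.08], w2px(f,[[.5503,.0795,.056]]).round(1))
  for b in blobs(f,(8,130,60),(22,255,255),25):
    p=px2z(f,*b[2],.056)
    if np.linalg.norm(p[:2]-[.55,.08])<.08: print(p.round(4))
f='wrist10.png';h=cv2.cvtColor(cv2.imread('pics/'+f),cv2.COLOR_BGR2HSV);u,v=w2px(f,[[.5743,.0307,.056]])[0].astype(int); print('white',u,v,h[v,u])
m=cv2.inRange(h,np.array((20,0,130)),np.array((60,70,255)));n,_,s,c=cv2.connectedComponentsWithStats(m)
print([(s[i].tolist(),c[i].round(1),px2z(f,*c[i],.056).round(4)) for i in range(1,n) if s[i,4]>150])
E
```

```text
clock: 18.92
tcp_pos: [0.5517, 0.0797, 0.2057]
ee_rot: [1.683, 2.651, -0.0]
force: [0.2, -0.4, 0.1]
grip_width: 0.0596
19.075 [0.54941916 0.07944616 0.20184586] [ 0.52900766 -0.83303734 -0.11482311] 0.059864475501518535
wrist10.png [(np.int32(819), [303, 172, 33, 32], [319.1, 187.8])] [[319.3 188. ]]
[0.55   0.0796 0.056 ]
scene10.png [(np.int32(188), [255, 258, 15, 16], [261.8, 265.6])] [[260.1 263.1]]
[0.5435 0.0813 0.056 ]
side10.png [(np.int32(30), [299, 174, 18, 4], [307.6, 175.5]), (np.int32(73), [299, 184, 9, 9], [303.3, 188.0])] [[302.7 184.2]]
[0.5762 0.1477 0.056 ]
[0.5471 0.0502 0.056 ]
white 320 245 [ 73  12 190]
[]
```

Run:
```python
from h import *
t=np.linspace(0,2*np.pi,90)
for a,b in(('scene0.png','scene10.png'),('side0.png','side10.png')):
  A,B=[cv2.imread('pics/'+x).astype(int) for x in(a,b)]
  for n,P in(('bottle',[.712,-.191,.04]),('tweez',[.58,-.168,.005]),('purple',[.613,-.06,.03]),('cold',[.5743,.0307,.052]),('ref bench',[.65,-.1,0]),('paddle',[.479,-.279,.05])):
    u,v=w2px(a,[P])[0].astype(int); d=np.abs(A-B)[v-9:v+10,u-9:u+10].mean(); print(b,n,(u,v),d.round(1))
f='side10.png'; B=cv2.imread('pics/'+f)
for xy in((.5503,.0795),(.5743,.0307)):
  q=w2px(f,np.c_[xy[0]+.0145*np.cos(t),xy[1]+.0145*np.sin(t),np.full(90,.056)]); u=int(round(q[:,0].mean())); print(xy,q[:,1].min().round(1),[(v,B[v,u].tolist()) for v in range(int(q[:,1].min())-3,int(q[:,1].min())+14)])
```

```text
scene10.png bottle (np.int64(295), np.int64(160)) 10.0
scene10.png tweez (np.int64(329), np.int64(202)) 11.2
scene10.png purple (np.int64(287), np.int64(214)) 25.0
scene10.png cold (np.int64(269), np.int64(242)) 11.0
scene10.png ref bench (np.int64(288), np.int64(205)) 46.9
scene10.png paddle (np.int64(394), np.int64(184)) 55.8
side10.png bottle (np.int64(390), np.int64(225)) 4.9
side10.png tweez (np.int64(333), np.int64(239)) 5.0
side10.png purple (np.int64(336), np.int64(210)) 4.3
side10.png cold (np.int64(314), np.int64(191)) 12.1
side10.png ref bench (np.int64(354), np.int64(226)) 5.7
side10.png paddle (np.int64(297), np.int64(248)) 53.0
(0.5503, 0.0795) 182.4 [(179, [132, 128, 136]), (180, [182, 175, 164]), (181, [197, 192, 179]), (182, [183, 185, 188]), (183, [147, 164, 208]), (184, [87, 138, 223]), (185, [33, 120, 225]), (186, [26, 110, 212]), (187, [18, 90, 173]), (188, [1, 66, 135]), (189, [13, 57, 124]), (190, [11, 59, 120]), (191, [15, 57, 107]), (192, [21, 41, 81]), (193, [40, 42, 66]), (194, [84, 55, 60]), (195, [125, 72, 46])]
(0.5743, 0.0307) 187.8 [(184, [205, 198, 184]), (185, [202, 195, 177]), (186, [201, 191, 177]), (187, [195, 190, 176]), (188, [204, 205, 195]), (189, [209, 217, 218]), (190, [209, 223, 225]), (191, [205, 221, 225]), (192, [175, 190, 194]), (193, [135, 145, 148]), (194, [109, 115, 118]), (195, [96, 106, 111]), (196, [86, 99, 110]), (197, [58, 75, 99]), (198, [27, 46, 76]), (199, [39, 40, 63]), (200, [87, 57, 61])]
```

The orange cap sits level with the white one (same visible height above the block within about 1–2 mm), and the bystanders are unchanged. Handing in.

```bash
python3 -c "
from workcell import r
print(r.job_done())"
```

```text
the job is handed in; nothing more can be done
None
```

The orange-capped vial is in the free well of the blue cooling block. The gripper is open about 15 cm above it, and I handed the job in at about 19 s; no verdict is reported.

- **Lever:** I pressed the paddle straight down until the force rose and the motion stalled. I then held about 9–10 N there for over half a second. The lever stayed down afterwards.
- **Vial:** I gripped it by the cap and lifted it upright. Lowering it into the well met no resistance until a firm contact of about 9 N at the floor, where I let go.

**Final checks:**
- **Position:** the wrist camera puts the cap within a millimetre of where it was released. The scene and side views are coarser and give no better check.
- **Seating:** the side view shows it no higher above the block than the white-capped vial, to about 1–2 mm.
- **Neighbours:** side-view comparisons show the dropper bottle, tweezers and purple vial unchanged. The white-capped vial gave a somewhat larger difference, which I put down to the new vial beside it. The scene view was mostly hidden by the arm and its shadow. I had used all my picture views, so these checks were numerical only.

**One disagreement:** the raised vial stood about 23 mm up by all three cameras. A paddle stroke of about 32–35 mm should have given nearer 30 mm by the description. I trusted the cameras and the felt stop.

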